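# Open the slide cover of a filter housing

## Robot

A 7-joint arm with a two-finger parallel gripper is mounted at the origin on the work surface. World frame = base frame: x ahead of the robot, y to its left, z up, the work surface at z = 0. Lengths are in m, angles in rad, forces in N, time in s.
With the tool pointing down it reaches from about 0.425 to 0.825 m from the base axis. Payload 3.6 kg.
Tool frame: the origin (TCP) lies on the centre line of the jaws, within the pads' length; the fingertips stand r.nose_length ahead of it and the grasp point (between the pads) lies 6 mm ahead of it (r.nose_length is the distance from the TCP to the fingertips, in m); z points along the fingers, y is the line along which they close (so a half turn about z gives the same grasp; the last joint's range is limited). The gripper opens to 85 mm and grips with 20 to 120 N. Pads are 22 mm wide; open, the fingers measure 114 mm over their backs; the gripper's body (76 mm by 85 mm) begins 54 mm behind the grasp point. The pads swing forward as they close: fully open they stand 13 mm farther back than shut.
Start: joints at [1.254, 0.615, -0.013, 1.423, 0.008, 1.103, -0.04], TCP at [0.186, -0.623, 0.256] pointing down, gripper open.
Joint ranges: [-3.12, 3.12], [-0.3, 2.06], [-1.34, 1.32], [0.26, 2.42], [-1.36, 4.5], [0.01, 1.98], [-2.84, 2.84]. Speed limits (rad/s): [2.79, 2.79, 3.14, 3.14, 3.14, 3.14, 3.14].

## Interface

Orientations are given as a unit quaternion [w, x, y, z].
In Python, from plant import r, readout, cams, order, finder gives the robot as it stands. The module is installed in compiled form; this text tells all that it offers. Calls block until the motion is done:
- r.move_to(position, orientation): joint-space move of the TCP to a pose.
- r.move_straight(position, rotation=None, feed=0.15): straight line of the TCP; rotation=None keeps the orientation; feed is the mean speed in m/s.
- r.movej(angles): joint-space move.
- r.command_gripper(opening, strength=None): finger opening in m; strength is the grip in N (None keeps the last); returns when the fingers have stopped.
- r.hold(seconds).
- r.inverse_kinematics(position, orientation): joint angles nearest the present ones, or None.
- readout.observe(): the state.
- cams.camera(name): name is "scene" or "top" or "wrist"; returns a dict with "img" (480x640x3 uint8, red, green, blue), "intrinsics" (3x3 intrinsics, pixels), "R" (3x3) and "t" (3): a world point X has camera coordinates R X + t. Camera axes: x right, y down, z forward; pixel columns grow to the right and rows downward; lengths in m; the calibration is good to about 2 mm. The wrist camera is an equidistant fisheye: a pixel r from the principal point sees the ray r / f radians off the axis. A picture is of the moment at which its call begins. There is no depth.
A pose or a line that the arm cannot do raises r.Unreachable and nothing moves.
- order.hand_in(): hands the job in, once; it reports no verdict.
Trained networks look in a picture, given as the dict that the camera call returned (one of the last four; its "shot" number tells which), for a name from the list of things; names that differ only in an ending like _2 or _b are one class to them, and where a whole thing is asked for, a point or a joint stands for the part that bears it (a point fixed in the world has none). Each returns a list of dicts, best first, with "score" (0 to 1); they miss things now and then, are a little off and sometimes report something else, mostly with a low value. They report only what shows in the picture. A call takes as long as a camera call. They do not tell look-alikes from the thing itself.
- finder.boxes_of(picture, query): "xyz" ([x, y, z] in m, in world coordinates, good to about 4 mm: the middle of the surface that is visible of it).
The state is a dict: "clock": time; "q": joint angles; "qd": joint speeds; "effort": joint torques, N m; "position": TCP position; "tool_rot": TCP orientation; "force": force on the tool from outside, world axes, zero at the start; "torque": the same for the moment, N m; "grip_width": finger opening in m.
Only numpy, scipy, OpenCV 4.12 (cv2) and the standard library are available. Lean on these libraries where they do the work, as an engineer would, in place of code of your own. Each camera call takes 0.05 s, during which the arm holds its last target. There are 200 camera calls.

## Task

Open the filter housing, the grey casing with a snap tab on its side: press the snap tab fully in, then push the released cover by its rib along its runners off the filter chamber and up to the end stop, so that it is left lying flat there. Push only, do not lift the cover, and leave everything else on the bench where it stands.

Things in the scene. Friction and masses are not known exactly. Their poses are not given: they have to be found in the camera images.
- housing: Grey trough-like filter housing fixed to the bench, 196 mm along its x (-104 to +92 mm), 103 mm wide (y), snap tab on its right (-y) side. Origin under its middle on the bench, z up. Two level runners, 50 mm up, carry the cover along +x. Side walls 57.5 mm high; over the seat (x -104 to -30 mm) they carry lips, 61.5 mm high, 72 mm apart, that hold the cover down.
- chamber (a point): Centre of the filter chamber's mouth, at runner height (50 mm): the cover's seat, at housing x = -56 mm. The chamber reaches from x = -99 to -20 mm; a white cartridge stands in it. In front of it (x 0 to 84 mm) is a flat parking deck.
- end_stop (a point): Middle of the face of the end stop that the cover's front edge meets, at housing x = 84 mm, 56 mm up. The stop is a cross wall 62 mm high at the far (+x) end of the parking deck.
- cover: Loose flat aluminium cover, 84 x 84 x 6 mm, about 0.17 kg, a cross rib on top. Origin at the centre of its underside, 50 mm up; its x runs with the housing's. Shut: housing x = -56 mm; at the end stop: x = +42 mm. With the tab out, the tab's tooth blocks it after 2 mm; with the tab in it slides freely along +x (about 1 N).
- rib_center (a point): Centre of the cover's upright rib, 66 mm above the bench, 15 mm ahead (+x) of the cover's centre. The rib is 10 mm thick (cover x), 50 mm wide (y) and stands 20 mm above the plate (z 56 to 76 mm); behind it (-x side) lies 52 mm of bare flat plate.
- snap_tab (a joint): Travel of the snap tab, m: 0 is fully out (up, cover locked), 0.010 fully in (down). It moves straight down, needs about 5 N, and stays where it is left. From 0.0075 on its tooth lies below the runners and the cover is free. May start up to 0.002 in.
- tab_top (a point): Centre of the top face of the tab's grey ribbed finger pad, 28 mm (housing x) by 42 mm (y), 66 mm above the bench when out, 56 mm when in; at housing x = -7, y = -75.5 mm. The point moves with the tab.
- gauge_box: Bystander fixed to the bench: a casing of the same size and shape, with a round gauge (48 mm across, top 80 mm up) on its front deck; its cover is held by four screws and it has no snap tab. Origin under its middle. Not part of the job.
- vial: Loose bystander: small glass vial with white cap, 24 mm across, 52 mm tall, upright. Origin at its underside.
- spare_filter: Loose bystander: spare white ribbed filter cartridge, 44 mm across, 40 mm tall, upright. Origin at its underside.
- amber_bottle: Loose bystander: amber glass bottle, 48 mm across, 95 mm tall, upright. Origin at its underside.
- beaker: Loose bystander: glass beaker, 72 mm across, 85 mm tall, upright. Origin at its underside.
- wrench: Loose bystander: steel wrench lying along its x, 150 mm long. Origin at its underside.
- marker: Loose bystander: black marker pen lying along its x, 14 mm thick, 120 mm long. Origin at its underside.
- grad_cylinder: Loose bystander: graduated glass cylinder on a 60 mm foot, 156 mm tall, upright. Origin at its underside.
Not all that is in view belongs to the job. Leave any yellow look-alike of the cover alone.

How it is judged:
By the outcome, as a careful person would: the job done as asked, in the order asked, and still so for the second after the job is handed in, with the robot touching nothing.
It also fails if it takes over 34 s, if anything falls off the work surface, if the arm or the gripper's body presses on something with over 40 N, if the wrist force passes 120 N, or if a joint passes its speed limit or range.

## Working session

There is one attempt and no reset: what is moved stays moved. The work goes in short steps, each a Python script; the robot and the scene stay as the last script left them, time stands still between calls to the robot, and variables do not carry over. Pictures are saved under pics/ and viewed, on a budget of 10 in all, crops included, one or two more only if the job needs it, and the job is handed in when it is done.

```bash
mkdir -p pics; python3 - <<'E'
from plant import r, readout, cams, order, finder
import cv2,numpy as np
o=readout.observe();print(o['clock'],o['position'],o['tool_rot'],r.nose_length)
for n in("top","scene"):
    p=cams.camera(n);cv2.imwrite(f"pics/{n}0.png",p["img"][:,:,::-1])
    np.savez(f"{n}0.npz",K=p["intrinsics"],R=p["R"],t=p["t"],img=p["img"])
    print(n,p["intrinsics"].tolist(),np.round(p["R"],3).tolist(),p["t"])
    for q in("housing","snap_tab","tab_top","cover","rib_center","gauge_box","chamber","end_stop"):
        print(q,[(np.round(d["xyz"],3).tolist(),round(d["score"],2)) for d in finder.boxes_of(p,q)[:4]])
print(readout.observe()['clock'])
E
```

```text
0.0 [ 0.18557187 -0.62219819  0.25511415] [-1.30066805e-03  9.89513336e-01  1.44435537e-01 -2.03076719e-04] 0.025
top [[496.0193906010755, 0.0, 326.0432833057638], [0.0, 496.0193906010755, 236.64528042812557], [0.0, 0.0, 1.0]] [[0.001, -1.0, -0.005], [-0.986, 0.0, -0.17], [0.17, 0.005, -0.986]] [0.0139336  0.52937923 1.37372314]
housing [([0.519, 0.125, 0.05], 0.62)]
snap_tab [([0.496, 0.075, 0.064], 0.62)]
tab_top [([0.491, 0.074, 0.063], 0.58)]
cover [([0.393, -0.012, 0.009], 0.88), ([0.298, 0.177, 0.009], 0.76), ([0.355, 0.32, 0.003], 0.74), ([0.45, 0.14, 0.054], 0.63)]
rib_center [([0.356, 0.317, 0.004], 0.98), ([0.301, 0.18, 0.008], 0.71), ([0.394, -0.013, 0.009], 0.67), ([0.448, 0.141, 0.055], 0.57)]
gauge_box [([0.56, -0.179, 0.056], 0.85), ([0.673, 0.413, 0.04], 0.64)]
chamber [([0.517, 0.122, 0.055], 0.85)]
end_stop [([0.519, 0.123, 0.05], 0.87)]
scene [[471.95778276890303, 0.0, 316.7900041310357], [0.0, 471.95778276890303, 240.5610754673923], [0.0, 0.0, 1.0]] [[-0.733, 0.681, -0.006], [0.547, 0.584, -0.6], [-0.405, -0.443, -0.8]] [ 0.39780255 -0.26190729  1.33692735]
housing [([0.526, 0.14, 0.049], 0.89)]
snap_tab [([0.494, 0.084, 0.067], 0.69), ([0.813, -0.003, 0.052], 0.18)]
tab_top [([0.498, 0.083, 0.064], 0.68)]
cover [([0.304, 0.185, 0.006], 0.96), ([0.404, -0.006, 0.005], 0.92), ([0.463, 0.141, 0.055], 0.64), ([0.365, 0.321, 0.008], 0.58)]
rib_center [([0.31, 0.178, 0.009], 0.96), ([0.403, -0.01, 0.005], 0.78), ([0.465, 0.142, 0.054], 0.73), ([0.365, 0.321, 0.01], 0.57)]
gauge_box [([0.568, -0.167, 0.054], 0.61), ([0.686, 0.423, 0.047], 0.53), ([0.528, 0.141, 0.048], 0.45), ([0.481, 0.432, 0.013], 0.22)]
chamber [([0.528, 0.141, 0.05], 0.86)]
end_stop [([0.531, 0.139, 0.051], 0.9), ([0.461, 0.143, 0.054], 0.65)]
0.9
```

View pics/top0.png

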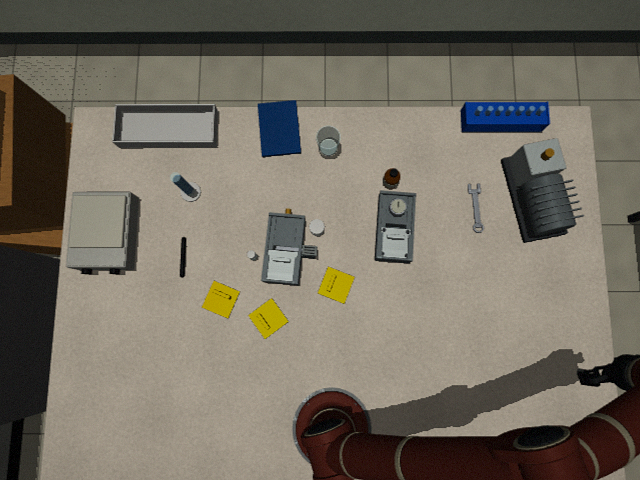

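View pics/scene0.png

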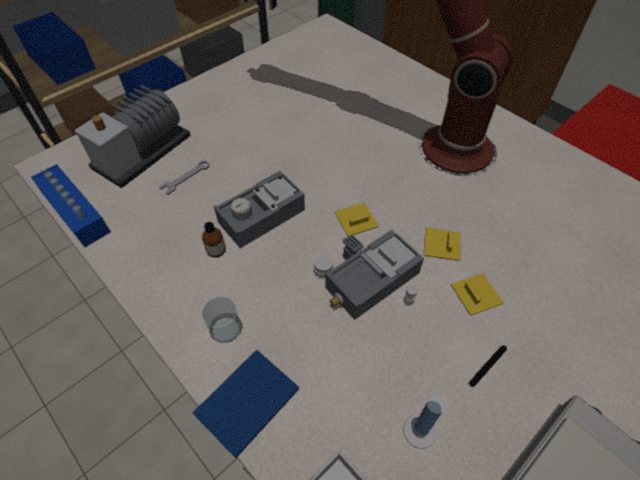

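```bash
python3 - <<'E'
import cv2,numpy as np
a=np.load("top0.npz")["img"][200:300,250:330];b=np.load("scene0.npz")["img"][220:330,315:435]
A=cv2.resize(a,None,fx=4.5,fy=4.5,interpolation=cv2.INTER_CUBIC);B=cv2.resize(b,None,fx=3.6,fy=3.6,interpolation=cv2.INTER_CUBIC)
c=np.zeros((450,800,3),np.uint8);c[:450,:360]=A;c[:396,365:797]=B
cv2.imwrite("pics/crop.png",c[:,:,::-1])
E
```

```text
(no output)
```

View pics/crop.png

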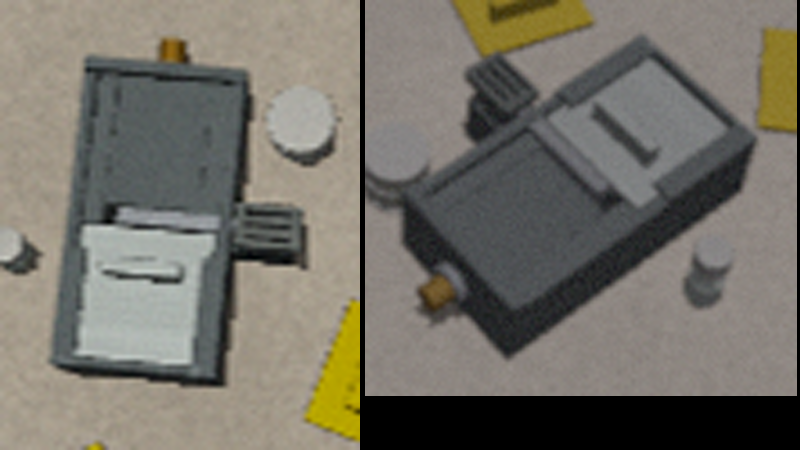

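```bash
cat > fit.py <<'E'
import numpy as np
from scipy.optimize import least_squares
T={(92,51.5,62):(88,57),(92,-51.5,62):(247,70),(-104,51.5,61.5):(55,358),(-104,-51.5,61.5):(219,375)}
S={(-104,-51.5,61.5):(643,38),(-104,51.5,61.5):(755,137),(92,51.5,62):(510,308),(92,-51.5,62):(404,200)}
def hw(p,X):
    X=np.asarray(X,float)/1e3;c,s=np.cos(p[2]),np.sin(p[2])
    return np.array([p[0]+c*X[0]-s*X[1],p[1]+s*X[0]+c*X[1],X[2]])
def proj(d,W):
    v=d["K"]@(d["R"]@W+d["t"]);return v[:2]/v[2]
dt,ds=np.load("top0.npz"),np.load("scene0.npz")
obs=[(dt,X,np.array([250+u/4.5,200+v/4.5])) for X,(u,v) in T.items()]
obs2=[(ds,X,np.array([315+(u-365)/3.6,220+v/3.6])) for X,(u,v) in S.items()]
if __name__=="__main__":
    for o in(obs,obs2,obs+obs2):
        f=least_squares(lambda p:np.concatenate([proj(d,hw(p,X))-z for d,X,z in o]),[.52,.13,-.1])
        print(f.x.round(4),f.fun.round(1).tolist())
    p=f.x
    for n,X in dict(tab=(-7,-75.5,66),rib=(-41,0,76)).items():
        a=proj(dt,hw(p,X));b=proj(ds,hw(p,X))
        print(n,hw(p,X).round(3),((a-[250,200])*4.5).round(),((b-[315,220])*3.6+[365,0]).round())
E
python3 fit.py
```

```text
[ 0.5019  0.1323 -0.0864] [-0.2, -0.7, 0.4, -0.6, -0.3, 0.9, 0.0, 0.3]
[ 0.5056  0.1386 -0.088 ] [-0.6, -0.9, 0.7, 0.6, 0.9, 1.7, -1.1, -1.7]
[ 0.5038  0.136  -0.0864] [-1.5, -1.4, -0.9, -1.2, -1.6, 0.2, -1.3, -0.3, -1.0, -2.1, 0.2, -0.7, 0.7, 0.4, -1.3, -2.9]
tab [0.49  0.061 0.066] [266. 221.] [500.  78.]
rib [0.463 0.139 0.076] [139. 263.] [625. 119.]
```

```bash
python3 - <<'E'
from plant import r, readout, cams
import cv2,numpy as np
from fit import hw
p=[.5038,.136,-.0864]
best=None
for a in(p[2],p[2]+np.pi):
    q=[0,np.cos(a/2),np.sin(a/2),0]
    ok=[r.inverse_kinematics(hw(p,X),q) for X in((-7,-75.5,190),(-70,0,160),(50,0,85))]
    print(a,[None if k is None else np.round(k,2).tolist() for k in ok])
    if all(k is not None for k in ok) and best is None: best=q
r.move_to(hw(p,(-7,-75.5,190)),best); r.command_gripper(0.0)
o=readout.observe();print(o['clock'],o['position'],o['tool_rot'],o['force'],o['grip_width'])
w=cams.camera("wrist");np.savez("w0.npz",K=w["intrinsics"],R=w["R"],t=w["t"],img=w["img"])
cv2.imwrite("pics/w0.png",w["img"][:,:,::-1]);print(w["intrinsics"],w["R"],w["t"])
E
```

```text
-0.0864 [[-0.05, 0.47, -0.17, 1.95, 0.11, 0.74, -1.94], [-0.22, 0.47, -0.2, 2.07, 0.16, 0.61, -2.19], [-0.27, 0.71, -0.01, 1.83, 0.01, 0.6, -1.94]]
3.0551926535897933 [[0.38, 0.58, -0.83, 1.93, 0.56, 0.87, 0.74], [0.26, 0.63, -0.95, 2.06, 0.71, 0.82, 0.37], [0.08, 0.78, -0.57, 1.82, 0.61, 0.73, 0.66]]
4.325 [0.4903261  0.06139188 0.19001869] [ 2.88571321e-06  9.99067827e-01 -4.31680118e-02  2.28059809e-05] [ 0.51667333 -0.36284394 -0.11949203] 0.0001486453178898558
[[371.64829954   0.         317.09127014]
 [  0.         371.64829954 242.85222204]
 [  0.           0.           1.        ]] [[-8.48661940e-02 -9.96392342e-01 -1.70786687e-04]
 [-9.56540159e-01  8.14238515e-02  2.80001931e-01]
 [-2.78977874e-01  2.39260625e-02 -9.59999422e-01]] [0.103563   0.44688369 0.44921675]
```

View pics/w0.png

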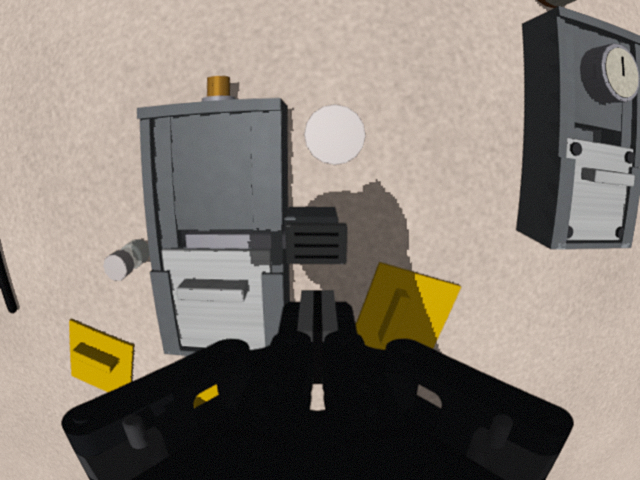

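```bash
cat > fit2.py <<'E'
import numpy as np
from scipy.optimize import least_squares
from fit import *
w=np.load("w0.npz")
def pw(d,W):
    c=d["R"]@W+d["t"];h=np.hypot(c[0],c[1]);th=np.arctan2(h,c[2])
    return d["K"][:2,2]+d["K"][0,0]*th*c[:2]/h
O={(92,51.5,62):(138,110),(92,-51.5,62):(284,99),(-104,51.5,61.5):(165,353)}
P={(7,-54.5,66):(290,222),(7,-96.5,66):(345,222),(-21,-96.5,66):(347,263),(-21,-54.5,66):(288,261)}
def res(p,tab=True):
    L=[pw(w,hw(p,X))-z for X,z in O.items()]
    if tab: L+=[pw(w,hw(p,(X[0],X[1],p[3])))-z for X,z in P.items()]
    return np.concatenate(L)
f=least_squares(res,[.503,.136,-.086,66]);print(f.x.round(4),f.fun.round(1).tolist())
f=least_squares(lambda p:res(p,False),[.503,.136,-.086]);print(f.x.round(4),f.fun.round(1).tolist())
p=f.x
print("rib back/front top, plate corners",[pw(w,hw(p,X)).round().tolist() for X in((-46,25,76),(-46,-25,76),(-36,25,76),(-36,-25,76),(-14,42,56),(-14,-36,56))])
E
python3 fit2.py
```

```text
[ 0.5022  0.1362 -0.0988 50.8562] [-0.2, -2.0, -1.0, 0.4, -1.1, 2.6, -1.5, 0.8, 2.9, 1.6, -0.5, -1.9, 0.8, -0.7]
[ 0.5022  0.1356 -0.0964] [0.3, -2.0, -0.4, 0.1, -0.2, 2.7]
rib back/front top, plate corners [[178.0, 302.0], [245.0, 305.0], [177.0, 290.0], [245.0, 292.0], [162.0, 251.0], [263.0, 253.0]]
```

```bash
python3 - <<'E'
from plant import r, readout, cams
import cv2,numpy as np
from fit import hw
p=[.5028,.1355,-.09];a=p[2];q=[0,np.cos(a/2),np.sin(a/2),0]
r.move_straight(hw(p,(-7,-77,98)),q,feed=.15)
F0=readout.observe()['force'];print(F0,readout.observe()['clock'])
for z in [94,92,90,88,86,84,82,81,80.5,80,79.5,79]:
    r.move_straight(hw(p,(-7,-77,z)),feed=.03)
    o=readout.observe();f=o['force']-F0;print(z,o['position'][2].round(4),f.round(1))
    if f[2]>18: break
o=readout.observe();print(o['clock'])
r.move_straight(hw(p,(-7,-77,135)),feed=.2)
w=cams.camera("wrist");np.savez("w1.npz",K=w["intrinsics"],R=w["R"],t=w["t"],img=w["img"])
cv2.imwrite("pics/w1.png",w["img"][:,:,::-1]);print(readout.observe()['clock'])
E
```

```text
[-0.00436626 -0.30847131 -0.68019741] 5.1417
94 0.0944 [ 0.1 -0.1  0.1]
92 0.092 [0.7 1.  0.7]
90 0.0901 [0.3 0.6 0.6]
88 0.0881 [ 0.  -0.2  3.3]
86 0.086 [1.1 0.9 3.2]
84 0.0839 [1.3 0.8 3.6]
82 0.0819 [ 2.1 -0.4  2.6]
81 0.081 [ 1.2 -1.4  3.3]
80.5 0.081 [ 0.3 -0.5  6.8]
80 0.0809 [-1.3 -0.4 11.4]
79.5 0.0808 [-1.9 -0.4 14.2]
79 0.0807 [-2.  -0.7 17.7]
8.175
8.6583
```

View pics/w1.png

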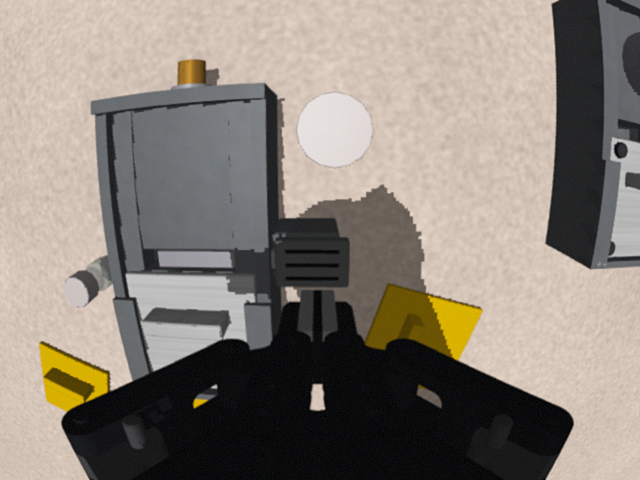

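```bash
python3 - <<'E'
from plant import r, readout, cams
import cv2,numpy as np
from fit import hw
p=[.5028,.1355,-.09];u=np.array([np.cos(p[2]),np.sin(p[2]),0])
r.move_straight(hw(p,(-74,0,135)),feed=.2)
r.move_straight(hw(p,(-74,0,86)),feed=.12)
F0=readout.observe()['force'];print(F0,readout.observe()['clock'])
def step(x,feed):
    r.move_straight(hw(p,(x,0,86)),feed=feed);o=readout.observe();f=o['force']-F0
    print(x,f.round(1),round(float(-f@u),1),round(o['clock'],2));return -f@u
blocked=False
for x in(-66,-60,-56,-52,-48,-44):
    if step(x,.04)>10: blocked=True;break
if not blocked:
    for x in(-20,5,25,33):
        if step(x,.06)>10: blocked=True;break
if not blocked:
    for x in range(34,50):
        if step(x,.03)>5: break
w=cams.camera("top");cv2.imwrite("pics/t2.png",cv2.resize(w["img"][190:300,240:340],None,fx=5,fy=5,interpolation=2)[:,:,::-1])
w=cams.camera("wrist");np.savez("w2.npz",K=w["intrinsics"],R=w["R"],t=w["t"],img=w["img"]);cv2.imwrite("pics/w2.png",w["img"][:,:,::-1])
print(readout.observe()['clock'])
E
```

```text
[-0.005762    0.56151969 -0.07086023] 9.875
-66 [-0.4 -0.1  0.6] 0.4 10.22
-60 [-0.  -0.8 -0.4] -0.1 10.53
-56 [ 1.  -0.3  0.5] -1.0 10.78
-52 [-1.7 -1.5  0.3] 1.6 11.03
-48 [-0.5 -0.2  0.8] 0.5 11.28
-44 [-0.1 -0.6  0.8] 0.0 11.53
-20 [ 0.2 -0.5  1.7] -0.3 12.07
5 [-0.5 -0.7  0.5] 0.4 12.64
25 [ 0.5 -0.8  0.6] -0.6 13.12
33 [ 0.5 -0.7  0.2] -0.5 13.41
34 [ 0.1 -0.2  0.7] -0.1 13.66
35 [-0.6 -0.4  1.5] 0.6 13.91
36 [-2.4 -1.3  1.4] 2.2 14.16
37 [-0.8  0.  -0.7] 0.8 14.41
38 [-0.8 -1.  -0.7] 0.7 14.66
39 [-0.1 -0.5 -0.3] 0.0 14.91
40 [-0.5 -1.1 -1.1] 0.4 15.16
41 [-1.  -0.7  0.2] 0.9 15.41
42 [-2.1 -0.   2.1] 2.1 15.66
43 [-5.7  0.3  3.5] 5.7 15.91
16.0083
```

View pics/w2.png

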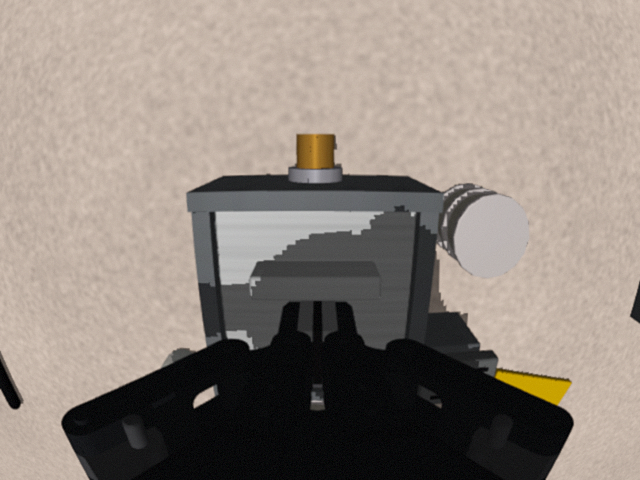

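```bash
python3 - <<'E'
from plant import r, readout, cams
import cv2,numpy as np
from fit import hw
p=[.5028,.1355,-.09]
r.move_straight(hw(p,(44,0,86)),feed=.03);print(readout.observe()['force'])
r.move_straight(hw(p,(30,0,86)),feed=.06)
r.move_straight(hw(p,(0,0,150)),feed=.15)
r.move_straight(hw(p,(-60,0,240)),feed=.25)
r.hold(.3)
o=readout.observe();print(o['clock'],o['force'])
w=cams.camera("wrist");t=cams.camera("top");s=cams.camera("scene")
c=np.zeros((600,800,3),np.uint8)
c[:300,:400]=cv2.resize(w["img"],(400,300),interpolation=3)
c[:300,400:]=cv2.resize(t["img"],(400,300),interpolation=3)
c[300:,:400]=cv2.resize(t["img"][200:300,240:373],(400,300),interpolation=2)
c[300:,400:]=cv2.resize(s["img"][220:325,310:450],(400,300),interpolation=2)
cv2.imwrite("pics/end.png",c[:,:,::-1])
E
```

```text
[-6.56142973  0.06802789  5.0567977 ]
18.15 [ 0.00740198 -0.45826396 -0.09523492]
```

View pics/end.png

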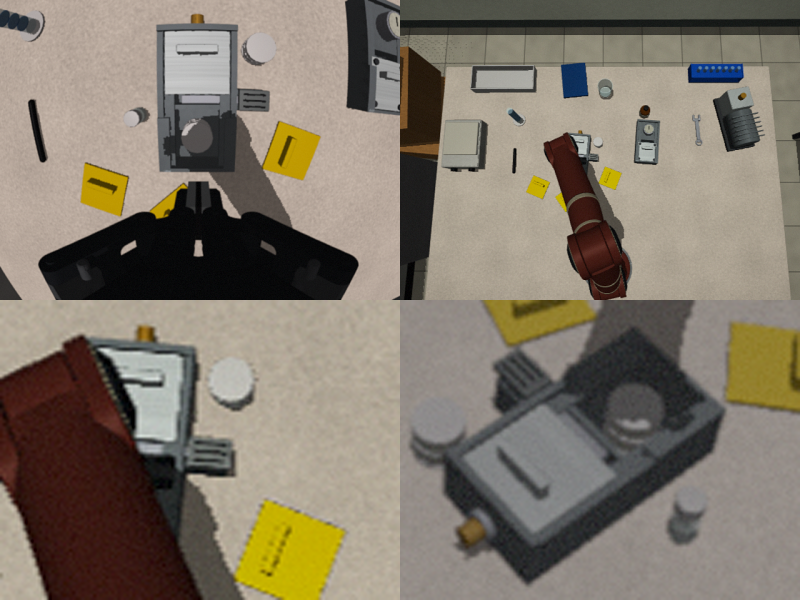

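The wrist view (upper left) shows the cover flat against the end stop, with its rib at about (197,48). The chamber is open with the cartridge in it at (197,135), the tab is down, and the vial and spare filter haven't moved.

```bash
python3 -c "
from plant import order,readout
order.hand_in();print(readout.observe()['clock'])"
```

```text
the job is handed in; nothing more can be done
the job is handed in; nothing more can be done
```

The filter housing is open: I pressed the snap tab fully in, then pushed the cover by its rib along the runners to the end stop. I handed it in shortly after the robot's clock read 18.15 s. The hand-in reported no verdict.

- **Tab:** it went in at about 3 N and met a hard stop with the fingertips at 56 mm, the "fully in" height. I stopped pressing at about 18 N.
- **Cover:** it slid at 2 N or less, and the force rose to about 6 N at the stop, 1–2 mm past where I expected it. I then backed the gripper off and raised it clear.
- **Final pictures:** the wrist and scene views show the cover flat against the end stop, the chamber open and the tab down. The objects near the housing look unmoved; I compared them by eye only. In the top view, the arm hid part of the housing.
- **Disagreement:** the top and scene cameras differed by about 4–6 mm on the housing's position. I used a value between their readings and the wrist camera's, and the contact forces fitted it.

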